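Sort the microscope desk's specimens into their trays

ROBOT

A 7-joint arm with a two-finger parallel gripper is mounted at the origin on the work surface. World frame = base frame: x ahead of the robot, y to its left, z up, the work surface at z = 0. Lengths are in m, angles in rad, forces in N, time in s.
With the tool pointing down it reaches from about 0.35 to 0.775 m from the base axis. Payload 3.1 kg.
Tool frame: the origin (TCP) lies between the finger pads; the fingertips stand bot.tips_ahead ahead of it and the grasp point (between the pads) lies 3 mm ahead of it (bot.tips_ahead is the distance from the TCP to the fingertips, in m); z points along the fingers, x is the direction in which the jaws open and shut, and the axes are right-handed (so a half turn about z gives the same grasp; the last joint's range is limited). The gripper opens to 85 mm and grips with 20 to 120 N. Pads are 22 mm wide; open, the fingers measure 114 mm over their backs; the gripper's body (76 mm by 85 mm) begins 54 mm behind the grasp point. The pads swing forward as they close: fully open they stand 13 mm farther back than shut.
Start: joints at [-1.3, 0.311, 0.014, 1.512, -0.004, 1.319, -0.027], TCP at [0.169, 0.523, 0.253] pointing down, gripper open.
Joint ranges: [-2.7, 2.7], [-0.3, 1.91], [-1.27, 1.3], [0.12, 2.57], [-1.44, 4.58], [0.2, 2.03], [-3.05, 3.05]. Speed limits (rad/s): [2.79, 2.79, 3.14, 3.14, 3.14, 3.14, 3.14].

INTERFACE

Orientations are given as a unit quaternion [w, x, y, z].
In Python, from rig import bot gives the robot as it stands. The module is installed in compiled form; this text tells all that it offers.
- The arm moves only by the tool jog_arm, never from a script. Its argument "motion" is a list of rows, each a list of 7 numbers: the closure, from -1 (fully open) to 1 (shut), so that 0 is half open, then the shift along the tool's x, y, z as a fraction of full scale, then the turn, a rotation vector about the tool's x, y, z as a fraction of full scale. A call has 1 to 5 rows; each row is the pose to reach, as a shift and turn from the pose commanded when the call began, along the tool's axes at that moment; what a row does not reach only later rows make up. Full scale, the value 1, is 0.15 m for a shift and 1.5 rad for a turn. A row lasts 1/8 s, in which the tool goes at most 62.5 mm and 10.7 degrees, less where a joint would pass 70% of its speed; a pose out of reach is approached as far as the arm can. A call with a number of a shift or a turn outside -1 to 1 is refused whole. A call with a gripper value outside its range is refused whole. The fingers move at their own pace and stop on an object; "grip_force" is the grip in N (left out, the last holds). Time passes only in rows, so rows that repeat a pose let the fingers close. It gives the time, the measured TCP pose, the force and the opening at its end, in the units of the state.
- bot.state(): the state, without advancing time (a new reading comes with each control period).
- bot.read_camera(name): name is "side" or "top"; returns a dict with "image" (420x560x3 uint8, red, green, blue), "mtx" (3x3 intrinsics, pixels), "D" ([k1, k2, p1, p2, k3] as OpenCV has them; the pictures are not rectified), "rvec" (rotation vector, rad) and "tvec" (3), from world to camera coordinates, as OpenCV has them. Camera axes: x right, y down, z forward; pixel columns grow to the right and rows downward; lengths in m; the calibration is good to about 2 mm. A picture is of the moment at which its call begins. There is no depth.
- bot.sign_off(): hands the job in, once; it reports no verdict.
Trained networks look in a picture, given as the dict that the camera call returned (one of the last four; its "shot" number tells which), for a name from the list of things; names that differ only in an ending like _2 or _b are one class to them, and where a whole thing is asked for, a point or a joint stands for the part that bears it (a point fixed in the world has none). Each returns a list of dicts, best first, with "p" (0 to 1); they miss things now and then, are a little off and sometimes report something else, mostly with a low value. They report only what shows in the picture. A call takes as long as a camera call. They do not tell look-alikes from the thing itself.
- bot.boxes_of(picture, name): "pixel" ([column, row] in pixels, amid what is visible of it).
- bot.masks_of(picture, name): "region" (420x560 bool, what is visible of it) and "pixel" ([column, row] in pixels, amid what is visible of it).
- bot.landmark_of(picture, name): "pixel" ([column, row] in pixels: a listed point, or the origin of a listed thing).
The state is a dict: "t": time; "qpos": joint angles; "joint_velocities": joint speeds; "joint_efforts": joint torques, N m; "ee_pos": TCP position; "eef_rot": TCP orientation; "contact_force": force on the tool from outside, world axes, zero at the start; "torque": the same for the moment, N m; "gripper_width": finger opening in m.
Only numpy, scipy, OpenCV 4.12 (cv2) and the standard library are available. Lean on these libraries where they do the work, as an engineer would, in place of code of your own. Each camera call takes 0.05 s, during which the arm holds its last target.

TASK

Sort the things left on the microscope desk: the two resin specimen mounts into the white tray and the two glass vials into the blue tray, one to a bay, and the microscope eyepiece into the yellow tray, each standing upright and flat on the floor of its bay. Don't topple any of them on the way, and leave the yellow-lidded jar and the orange stand magnifier where they are.

Things in the scene. Friction and masses are not known exactly. Their poses are not given: they have to be found in the camera images.
- red_mount_center (a point): Specimen mount: solid red resin puck, upright cylinder 36 mm in diameter, 34 mm high, with a small square steel coupon flush in its top. About 75 g. This point is the centre, half-way up, on its axis; z along its axis, up at the start. Stands loose on the desk.
- green_mount_center (a point): Specimen mount: solid green resin puck, upright cylinder 36 mm in diameter, 34 mm high, with a small round brass coupon flush in its top. About 75 g. This point is the centre, half-way up, on its axis; z along its axis, up at the start. Stands loose on the desk.
- amber_vial_center (a point): Sample vial: amber glass, 34 mm in diameter up to 42 mm, paper band, white cap 27 mm in diameter; 60 mm high over all. About 60 g. This point is the centre, half-way up, on its axis; z along its axis, up at the start. Stands loose on the desk.
- green_vial_center (a point): Sample vial: green glass, 34 mm in diameter up to 42 mm, paper band, grey cap 27 mm in diameter; 60 mm high over all. About 60 g. This point is the centre, half-way up, on its axis; z along its axis, up at the start. Stands loose on the desk.
- eyepiece_center (a point): Microscope eyepiece standing on end: black barrel 36 mm in diameter with a steel ring and a bluish lens on top, on a steel foot 32 mm in diameter and 14 mm high; 50 mm high over all. About 110 g. This point is the centre, half-way up, on its axis; z along its axis, up at the start. Stands loose on the desk.
- mount_tray: White two-bay tray with grey bay floors, for the resin mounts. Fixed to the desk, whole tray 9 mm high: floor 3 mm thick, square bay(s) 60 x 60 mm inside, walls and divider 4 mm thick standing 6 mm above the floor. Origin: centre of the tray's underside, on the desk; z up. Two bays in a row along the tray's own y axis, with centres at y = +32 mm and y = -32 mm, x = 0. Outside 68 mm (x) by 132 mm (y).
- vial_tray: Blue two-bay tray, for the vials. Fixed to the desk, whole tray 9 mm high: floor 3 mm thick, square bay(s) 60 x 60 mm inside, walls and divider 4 mm thick standing 6 mm above the floor. Origin: centre of the tray's underside, on the desk; z up. Two bays in a row along the tray's own y axis, with centres at y = +32 mm and y = -32 mm, x = 0. Outside 68 mm (x) by 132 mm (y).
- eyepiece_tray: Yellow single-bay tray, for the eyepiece. Fixed to the desk, whole tray 9 mm high: floor 3 mm thick, square bay(s) 60 x 60 mm inside, walls and divider 4 mm thick standing 6 mm above the floor. Origin: centre of the tray's underside, on the desk; z up. One bay, centred on the origin. Outside 68 by 68 mm.
- jar_center (a point): Bystander, leave alone: squat clear glass jar with a yellow lid, 50 mm in diameter, 45 mm high, loose on the desk. This point is its centre, half-way up.
- magnifier_center (a point): Bystander, leave alone: round orange stand magnifier with a clear lens on top, 44 mm in diameter, 38 mm high, two discs on three steel legs, loose on the desk. This point is its centre, half-way up.
There are look-alikes about, which are no part of the job. Of the things like the part that bears green_mount_center, leave any that is purple; of the rest the smaller one is meant. Of the things that look like the part that bears red_mount_center, the smaller one is meant.

How it is judged:
At the end, for the whole second after the job is handed in: Mounts in the white tray and vials in the blue, one each side of the divider, eyepiece in the yellow; each within 14 mm of the row's centre line, inside its bay, on the floor (centre at most 3 mm above resting height), upright within 0.1 rad, at rest (under 0.02 m/s, 0.3 rad/s) (x of red_mount_center in the frame of mount_tray between -0.014 and 0.014 m and y of red_mount_center in the frame of mount_tray between -0.047 and 0.047 m and z of each of red_mount_center, green_mount_center in the frame of mount_tray below 0.023 m and angle between each of red_mount_center, green_mount_center, amber_vial_center, green_vial_center, eyepiece_center's own z axis and vertical below 0.1 rad and linear speed of each of red_mount, green_mount, amber_vial, green_vial, eyepiece below 0.02 m/s and angular speed of each of red_mount, green_mount, amber_vial, green_vial, eyepiece below 0.3 rad/s and x of green_mount_center in the frame of mount_tray between -0.014 and 0.014 m and y of green_mount_center in the frame of mount_tray between -0.047 and 0.047 m and x of amber_vial_center in the frame of vial_tray between -0.014 and 0.014 m and y of amber_vial_center in the frame of vial_tray between -0.047 and 0.047 m and z of each of amber_vial_center, green_vial_center in the frame of vial_tray below 0.036 m and x of green_vial_center in the frame of vial_tray between -0.014 and 0.014 m and y of green_vial_center in the frame of vial_tray between -0.047 and 0.047 m and x of eyepiece_center in the frame of eyepiece_tray between -0.014 and 0.014 m and y of eyepiece_center in the frame of eyepiece_tray between -0.014 and 0.014 m and z of eyepiece_center in the frame of eyepiece_tray below 0.031 m and ((y of red_mount_center in the frame of mount_tray above 0 m and y of green_mount_center in the frame of mount_tray below 0 m) or (y of red_mount_center in the frame of mount_tray below 0 m and y of green_mount_center in the frame of mount_tray above 0 m)) and ((y of amber_vial_center in the frame of vial_tray above 0 m and y of green_vial_center in the frame of vial_tray below 0 m) or (y of amber_vial_center in the frame of vial_tray below 0 m and y of green_vial_center in the frame of vial_tray above 0 m))); the robot touches nothing.
It fails at once if one of the five things is toppled (tilted by more than 0.9 rad) (angle between any of red_mount_center, green_mount_center, amber_vial_center, green_vial_center, eyepiece_center's own z axis and vertical above 0.9 rad).
It fails at once if the yellow-lidded jar is pushed more than 25 mm from its place or knocked over (distance of jar_center from where it was at the start of the episode above 0.025 m or angle between jar_center's own z axis and vertical above 0.4 rad).
It fails at once if the stand magnifier is pushed more than 25 mm from its place or knocked over (distance of magnifier_center from where it was at the start of the episode above 0.025 m or angle between magnifier_center's own z axis and vertical above 0.4 rad).
It also fails if it takes over 120 s, if anything falls off the work surface, if the arm or the gripper's body presses on something with over 40 N, if the wrist force passes 120 N, or if a joint passes its speed limit or range.

## Working session

There is one attempt and no reset: what is moved stays moved. The work goes in short steps, Python scripts to look and compute and a tool call to move; the robot and the scene stay as the last step left them, time stands still between calls to the robot, and variables do not carry over. Pictures are saved under pics/ and viewed, and the job is handed in when it is done.

Besides the shell and the picture viewer there is one more tool, called after "Call:" as name(argument=value, ...) on one line, values as JSON. jog_arm: Moves the arm, as the interface text tells. Its arguments: {"type":"object","properties":{"motion":{"type":"array","items":{"type":"array","items":{"type":"number","minimum":-1,"maximum":1}}},"grip_force":{"type":"number"}},"required":["motion"]}

```bash
mkdir -p pics
python3 - <<'E'
from rig import bot
import cv2
print(bot.state(), bot.tips_ahead)
for n in ("top","side"):
    c=bot.read_camera(n); print(n,c["mtx"],c["D"],c["rvec"],c["tvec"],c.get("shot"))
    cv2.imwrite(f"pics/{n}0.png",c["image"][:,:,::-1])
E
```

```text
{'t': 0.0, 'qpos': array([-1.29969628,  0.31173991,  0.01396666,  1.51307298, -0.00440413,
        1.31920062, -0.02718281]), 'joint_velocities': array([-0.00193659, -0.00089058, -0.00019056,  0.00105427,  0.00110204,
       -0.00022994, -0.00046214]), 'joint_efforts': array([-1.52406519e-04, -3.79904866e+01,  1.45883854e-01, -2.30596519e+01,
        1.23356888e-02,  1.36081220e-02, -1.47311317e-05]), 'ee_pos': array([0.16901027, 0.52266763, 0.25220671]), 'eef_rot': array([ 7.37365409e-04,  8.08582350e-01,  5.88381810e-01, -9.40437581e-04]), 'contact_force': array([ 0.00858097, -0.36241499,  0.5401619 ]), 'torque': array([-0.03137243, -0.03581731,  0.03874381]), 'gripper_width': 0.08552473589951258} 0.022
top [[438.20691702   0.         283.86212336]
 [  0.         438.20691702 209.42587378]
 [  0.           0.           1.        ]] [-0.10588578  0.          0.          0.          0.        ] [ 2.14060736 -2.09048336  0.20775975] [0.00790593 0.49772729 0.93269912] 1
side [[438.56191342   0.         283.40923247]
 [  0.         438.56191342 211.89853232]
 [  0.           0.           1.        ]] [-0.09679278  0.          0.          0.          0.        ] [ 0.07848158 -2.75932985  1.46077549] [0.4845049  0.07051535 1.15691965] 2
```

View pics/top0.png

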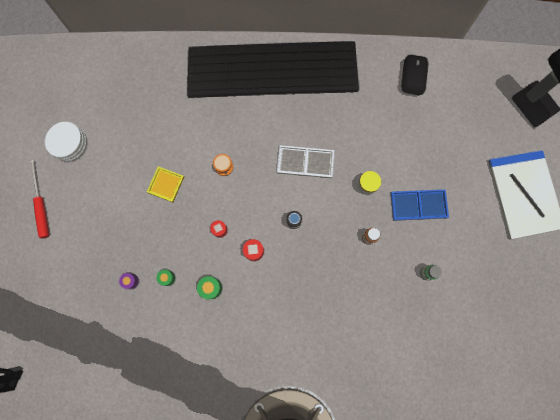

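View pics/side0.png

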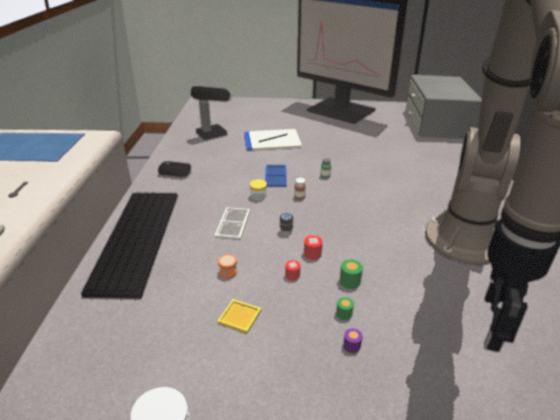

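Top view: the red pucks are at (218,228) small and (253,249) big. The green ones are at (165,277) small and (208,287) big, with a purple one at (128,281). I choose the small red and small green. The vials are at (372,235) and (431,271), and the eyepiece at (293,219). The trays are white (306,162), blue (419,205) and yellow (165,184). Next I'll take crops and measurements.

```bash
cat > h.py <<'E'
from rig import bot
import numpy as np, cv2
from scipy.spatial.transform import Rotation as R
def ray(c,px):
    u=cv2.undistortPoints(np.array([[px]],float),c["mtx"],c["D"])[0,0]
    Rm=cv2.Rodrigues(np.array(c["rvec"],float))[0]; t=np.array(c["tvec"],float).ravel()
    return -Rm.T@t, Rm.T@np.array([u[0],u[1],1.])
def atz(c,px,z):
    o,d=ray(c,px); return o+d*(z-o[2])/d[2]
def proj(c,p):
    return cv2.projectPoints(np.array([p],float),c["rvec"],c["tvec"],c["mtx"],c["D"])[0][0,0]
def save(c,name,box=None,s=1):
    im=c["image"][:,:,::-1]
    if box: im=im[box[1]:box[3],box[0]:box[2]]
    cv2.imwrite("pics/"+name,cv2.resize(im,None,fx=s,fy=s,interpolation=cv2.INTER_CUBIC))
E
python3 - <<'E'
from h import *
t=bot.read_camera("top"); s=bot.read_camera("side")
save(t,"crop1.png",(100,130,460,310),2.2)
Z=dict(red_mount_center=.017,green_mount_center=.017,amber_vial_center=.03,green_vial_center=.03,eyepiece_center=.025,mount_tray=0,vial_tray=0,eyepiece_tray=0,jar_center=.0225,magnifier_center=.019)
for n,z in Z.items():
    for c,l in((t,"T"),(s,"S")):
        for d in bot.landmark_of(c,n): print(n,l,np.round(d["pixel"],1),round(d["p"],2),np.round(atz(c,d["pixel"],z)[:2],4))
E
```

```text
red_mount_center T [217.8 227. ] 0.77 [0.459  0.1711]
red_mount_center T [250.9 248.3] 0.74 [0.4118 0.0929]
red_mount_center S [299.  265.1] 0.78 [0.4402 0.1524]
red_mount_center S [309.6 245.3] 0.65 [0.4154 0.0755]
green_mount_center T [166.6 280.2] 0.72 [0.334  0.2819]
green_mount_center T [207.9 286.3] 0.66 [0.3233 0.1868]
green_mount_center T [128.  282.5] 0.59 [0.3257 0.3711]
green_mount_center T [217.6 230.1] 0.41 [0.4518 0.1712]
green_mount_center S [345.4 307.1] 0.86 [0.3381 0.2822]
green_mount_center S [348.4 270.9] 0.71 [0.3241 0.1662]
green_mount_center S [349.8 340.9] 0.68 [0.3348 0.3726]
green_mount_center S [223.3 268.6] 0.46 [0.6174 0.176 ]
amber_vial_center T [369.1 234.9] 0.66 [ 0.4469 -0.1751]
amber_vial_center S [301.1 187.8] 0.53 [ 0.4422 -0.1813]
green_vial_center T [432.6 273.9] 0.69 [ 0.3611 -0.3188]
green_vial_center S [320.3 167.5] 0.57 [ 0.3828 -0.3124]
eyepiece_center T [295.2 220.4] 0.46 [ 0.4774 -0.0067]
eyepiece_center S [287.7 220.3] 0.66 [ 0.4748 -0.0184]
eyepiece_center S [231.8 220.3] 0.63 [ 0.6245 -0.0088]
eyepiece_center S [344.9 305.4] 0.59 [0.3401 0.285 ]
mount_tray T [306.1 161. ] 0.8 [ 0.6279 -0.0309]
mount_tray S [234.4 223.9] 0.75 [ 0.6216 -0.0272]
mount_tray S [298.2 188.7] 0.59 [ 0.4512 -0.2252]
vial_tray T [419.6 206.6] 0.84 [ 0.5219 -0.3035]
vial_tray S [274.8 175.8] 0.62 [ 0.5293 -0.3013]
eyepiece_tray T [163.7 187. ] 0.98 [0.5555 0.3098]
eyepiece_tray S [238.4 316.3] 0.68 [0.5648 0.306 ]
jar_center T [371.7 186.6] 0.62 [ 0.5622 -0.1843]
jar_center S [257.3 188.8] 0.6 [ 0.5734 -0.1795]
magnifier_center T [226.2 162.5] 0.79 [0.6138 0.1593]
magnifier_center T [219.7 226.5] 0.29 [0.46   0.1665]
magnifier_center S [224.9 268.5] 0.82 [0.6132 0.1777]
```

View pics/crop1.png

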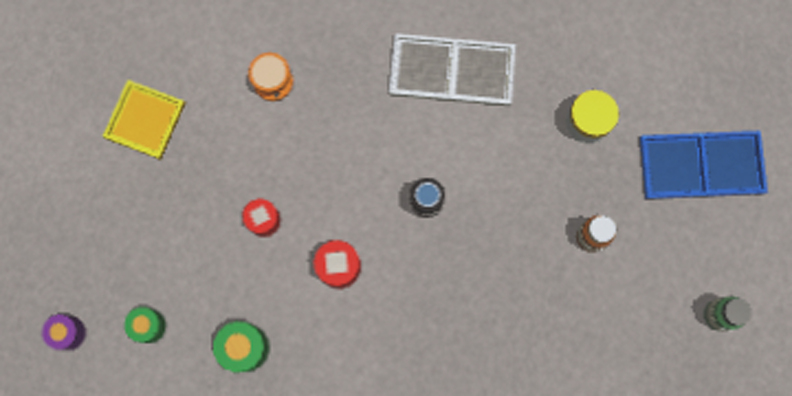

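```bash
cat > loc.py <<'E'
from h import *
from scipy.optimize import least_squares
S=dict(red_mount_center=[(18,0,34)],green_mount_center=[(18,0,34)],amber_vial_center=[(17,0,42),(13.5,42,60)],green_vial_center=[(17,0,42),(13.5,42,60)],eyepiece_center=[(16,0,14),(18,14,50)],jar_center=[(25,0,45)],magnifier_center=[(22,0,38)])
a=np.linspace(0,2*np.pi,40)
def hullmask(c,n,xy,z0=0,up=4):
    m=np.zeros((420*up,560*up),np.uint8)
    for r,z1,z2 in S[n]:
        P=np.array([[xy[0]+r/1e3*np.cos(k),xy[1]+r/1e3*np.sin(k),z/1e3+z0] for z in(z1,z2) for k in a])
        p=cv2.projectPoints(P,c["rvec"],c["tvec"],c["mtx"],c["D"])[0][:,0]
        cv2.fillConvexPoly(m,cv2.convexHull(np.round((p+.5)*up-.5).astype(np.int32)),1)
    return m
def cen(m,up=1):
    M=cv2.moments(m.astype(np.uint8),True); return np.array([(M["m10"]/M["m00"]+.5)/up-.5,(M["m01"]/M["m00"]+.5)/up-.5]),M["m00"]/up**2
def fit(c,n,mask,z0=0):
    pc,A=cen(mask); xy=atz(c,pc,z0+.02)[:2]
    for _ in range(6):
        hm=hullmask(c,n,xy,z0); q,B=cen(hm,4)
        xy=xy+atz(c,pc,z0+.02)[:2]-atz(c,q,z0+.02)[:2]
    hs=cv2.resize(hm,(560,420),interpolation=cv2.INTER_AREA)>0
    return xy,A,B
def traypose(c,mask):
    cs,_=cv2.findContours(mask.astype(np.uint8),cv2.RETR_EXTERNAL,cv2.CHAIN_APPROX_NONE)
    k=max(cs,key=cv2.contourArea)[:,0]
    w=np.array([atz(c,p,.009)[:2]*1000 for p in k],np.float32)
    return cv2.minAreaRect(w)
E
python3 - <<'E'
from loc import *
for cn in("top","side"):
    c=bot.read_camera(cn)
    vis=c["image"].copy()
    for n in S:
        for d in bot.masks_of(c,n):
            if d["p"]<.4: continue
            xy,A,B=fit(c,n,d["region"]); print(cn,n,round(d["p"],2),np.round(d["pixel"]),np.round(xy,4),A,round(B))
            k,_=cv2.findContours(d["region"].astype(np.uint8),0,2); cv2.drawContours(vis,k,-1,(255,255,0),1)
    for n in("mount_tray","vial_tray","eyepiece_tray"):
        for d in bot.masks_of(c,n):
            if d["p"]<.4: continue
            print(cn,n,round(d["p"],2),np.round(d["pixel"]),traypose(c,d["region"]))
            k,_=cv2.findContours(d["region"].astype(np.uint8),0,2); cv2.drawContours(vis,k,-1,(0,255,255),1)
    v=vis[130:310,100:460] if cn=="top" else vis[140:360,190:390]
    cv2.imwrite(f"pics/m_{cn}.png",cv2.resize(v,None,fx=2.2,fy=2.2)[:,:,::-1])
E
```

```text
top red_mount_center 0.67 [219. 228.] [0.454  0.1681] 211.0 245
top red_mount_center 0.63 [254. 251.] [0.4081 0.0882] 364.0 231
top green_mount_center 0.78 [206. 284.] [0.3216 0.1842] 437.0 248
top green_mount_center 0.58 [127. 279.] [0.3286 0.3681] 267.0 280
top green_mount_center 0.51 [165. 282.] [0.3405 0.285 ] 232.0 266
top amber_vial_center 0.61 [432. 271.] [ 0.3653 -0.3156] 263.0 283
top amber_vial_center 0.6 [419. 202.] [ 0.5217 -0.2961] 1588.0 277
top green_vial_center 0.69 [432. 271.] [ 0.3654 -0.3156] 335.0 283
top eyepiece_center 0.52 [294. 218.] [ 0.4781 -0.0022] 236.0 245
top jar_center 0.67 [370. 186.] [ 0.5704 -0.1772] 452.0 483
top magnifier_center 0.77 [224. 164.] [0.609  0.1669] 345.0 363
top mount_tray 0.72 [304. 159.] ((624.631103515625, -28.238731384277344), (131.8049774169922, 70.9488754272461), 85.99618530273438)
top vial_tray 0.68 [420. 207.] ((526.66259765625, -300.7904968261719), (72.77912902832031, 137.99420166015625), 3.7383580207824707)
top eyepiece_tray 0.58 [164. 187.] ((559.7665405273438, 303.52764892578125), (69.93473052978516, 68.65982055664062), 68.
[... 235 characters left out ...]
2 [346. 308.] [0.341  0.2875] 364.0 368
side green_mount_center 0.55 [348. 274.] [0.3191 0.1752] 535.0 307
side amber_vial_center 0.52 [301. 190.] [ 0.4465 -0.1768] 226.0 239
side green_vial_center 0.63 [324. 168.] [ 0.3661 -0.3153] 162.0 205
side green_vial_center 0.51 [298. 188.] [ 0.4455 -0.1818] 220.0 239
side eyepiece_center 0.5 [288. 220.] [ 0.4784 -0.0031] 258.0 284
side jar_center 0.72 [258. 191.] [ 0.5705 -0.1775] 312.0 335
side vial_tray 0.76 [276. 172.] ((526.1474609375, -294.25030517578125), (67.17816162109375, 144.78428649902344), 2.7576026916503906)
side eyepiece_tray 0.68 [240. 316.] ((562.1446533203125, 310.82421875), (74.05699920654297, 73.15872955322266), 71.28060913085938)
```

View pics/m_top.png

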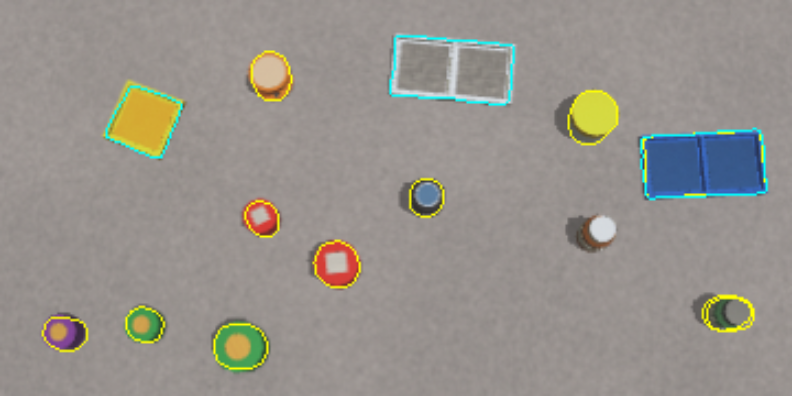

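View pics/m_side.png

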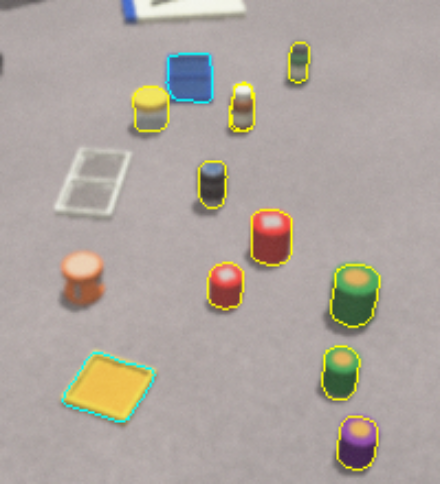

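```bash
cat > plan.py <<'E'
from h import *
def plan(p,yaw=0.):
    s=bot.state(); q=s["eef_rot"]; Rc=R.from_quat([q[1],q[2],q[3],q[0]])
    Rt=R.from_euler("z",yaw,degrees=True)*R.from_euler("x",180,degrees=True)
    d=Rc.inv().apply(np.array(p)-s["ee_pos"])/.15; rv=(Rc.inv()*Rt).as_rotvec()/1.5
    print("t",round(s["t"],2),"pos",np.round(s["ee_pos"],4),"w",round(s["gripper_width"],4),"F",np.round(s["contact_force"],1),"shift",np.round(d,3),"turn",np.round(rv,3))
if __name__=="__main__":
    import sys; a=list(map(float,sys.argv[1:])); plan(a[:3],a[3] if len(a)>3 else 0)
E
python3 - <<'E'
from loc import *
t=bot.read_camera("top"); s=bot.read_camera("side")
for c in(t,s):
    hsv=cv2.cvtColor(c["image"],cv2.COLOR_RGB2HSV); 
    for nm,lo,hi in(("yel",(18,150,120),(32,255,255)),("blue",(105,120,60),(122,255,255)),("red",(0,150,80),(6,255,255)),("grn",(50,100,30),(80,255,255))):
        m=cv2.inRange(hsv,lo,hi); k,_=cv2.findContours(m,0,2)
        for x in k:
            if cv2.contourArea(x)>120:
                mm=np.zeros_like(m); cv2.drawContours(mm,[x],-1,1,-1)
                print(nm,np.round(cen(mm)[0]),cen(mm)[1], [np.round(v,1) for v in traypose(c,mm)] if nm in("yel","blue") else np.round(fit(c,"red_mount_center",mm)[0],4), )
E
python3 plan.py .341 .286 .15 0
```

```text
yel [370. 181.] 340.0 [array([ 579.5, -183.3]), array([48. , 49.4]), np.float64(89.3)]
yel [165. 184.] 777.0 [array([561. , 304.9]), array([69.4, 67.2]), np.float64(71.0)]
blue [419. 204.] 1546.0 [array([ 525.9, -300.5]), array([ 68.3, 132.6]), np.float64(3.9)]
blue [517. 158.] 394.0 [array([ 649. , -554.9]), array([ 18.9, 145.7]), np.float64(11.4)]
red [253. 249.] 334.0 [0.4092 0.0882]
red [218. 228.] 201.0 [0.4561 0.1694]
red [ 40. 217.] 414.0 [0.471  0.6016]
grn [208. 287.] 420.0 [0.3211 0.1855]
grn [165. 277.] 212.0 [0.3399 0.2862]
yel [239. 316.] 751.0 [array([561.8, 310.9]), array([68. , 65.5]), np.float64(71.1)]
blue [276. 176.] 351.0 [array([ 526.4, -289.8]), array([ 62.8, 124.2]), np.float64(3.8)]
red [312. 247.] 171.0 [0.4088 0.0829]
grn [345. 307.] 248.0 [0.3398 0.2831]
grn [352. 272.] 393.0 [0.317  0.1702]
t 2.4 pos [0.1692 0.5233 0.2533] w 0.0858 F [ 0.5  0.1 -0.4] shift [-1.153  1.576  0.689] turn [ 0.    -0.     0.839]
```

Both cameras and both methods agree to about 2 mm. I'll start with the green mount at (0.340, 0.285).

Call:
jog_arm(motion=[[-1,-0.2,0.25,0.1,0,0,0.12],[-1,-0.4,0.5,0.2,0,0,0.24],[-1,-0.6,0.8,0.3,0,0,0.36],[-1,-0.8,1.0,0.35,0,0,0.48],[-1,-1.0,1.0,0.4,0,0,0.6]], grip_force=40)

```text
t: 3.02
ee_pos: [0.2683, 0.3321, 0.1932]
eef_rot: [0.0, 0.985, 0.172, 0.001]
contact_force: [-0.6, 0.3, 0.1]
gripper_width: 0.0854
```

```bash
python3 plan.py .340 .285 .12 0
```

```text
t 3.02 pos [0.2683 0.3321 0.1932] w 0.0854 F [-0.6  0.3  0.1] shift [0.342 0.457 0.489] turn [ 0.    -0.001  0.231]
```

Call:
jog_arm(motion=[[-1,0.17,0.23,0.2,0,0,0.115],[-1,0.34,0.46,0.4,0,0,0.23],[-1,0.34,0.46,0.49,0,0,0.23],[-1,0.34,0.46,0.49,0,0,0.23]])

```text
t: 3.52
ee_pos: [0.3366, 0.2876, 0.119]
eef_rot: [0.001, 1.0, 0.007, -0.001]
contact_force: [-0.0, -0.4, -0.0]
gripper_width: 0.0856
```

```bash
python3 plan.py .340 .285 .033 0
python3 - <<'E'
from h import *
c=bot.read_camera("side"); save(c,"a1.png",(220,160,520,400),2)
E
```

```text
t 3.52 pos [0.3366 0.2876 0.119 ] w 0.0856 F [-0.  -0.4 -0. ] shift [0.024 0.017 0.573] turn [0.001 0.002 0.009]
```

View pics/a1.png

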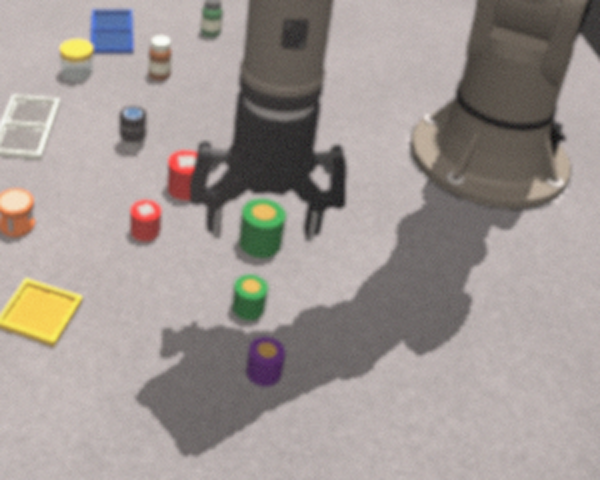

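Run:
```python
from h import *
c=bot.read_camera("side")
for z in (.1,.03): print((proj(c,[.3366,.2876,z])-[220,160])*2)
```

```text
[260.14019442 240.45213651]
[253.69885161 289.41445269]
```

Call:
jog_arm(motion=[[-1,0.02,0.02,0.2,0,0,0.01],[-1,0.02,0.02,0.4,0,0,0.01],[-1,0.02,0.02,0.57,0,0,0.01],[-1,0.02,0.02,0.57,0,0,0.01]])

```text
t: 4.12
ee_pos: [0.3392, 0.2851, 0.0337]
eef_rot: [0.001, 1.0, 0.0, -0.001]
contact_force: [0.1, -0.5, -0.5]
gripper_width: 0.0851
```

Call:
jog_arm(motion=[[0.3,0,0,0,0,0,0],[0.6,0,0,0,0,0,0],[1,0,0,0,0,0,0],[1,0,0,0,0,0,0],[1,0,0,0,0,0,0]])

```text
t: 4.75
ee_pos: [0.3414, 0.2856, 0.0355]
eef_rot: [-0.001, 1.0, -0.001, 0.001]
contact_force: [-1.0, 0.6, 5.6]
gripper_width: 0.0335
```

```bash
python3 plan.py .340 .285 .14 0;  python3 - <<'E'
from h import *
c=bot.read_camera("side"); save(c,"a2.png",(270,200,470,380),3)
E
```

```text
t 4.75 pos [0.3414 0.2856 0.0355] w 0.0335 F [-1.   0.6  5.6] shift [-0.008  0.003 -0.697] turn [-0.001 -0.001 -0.001]
```

View pics/a2.png

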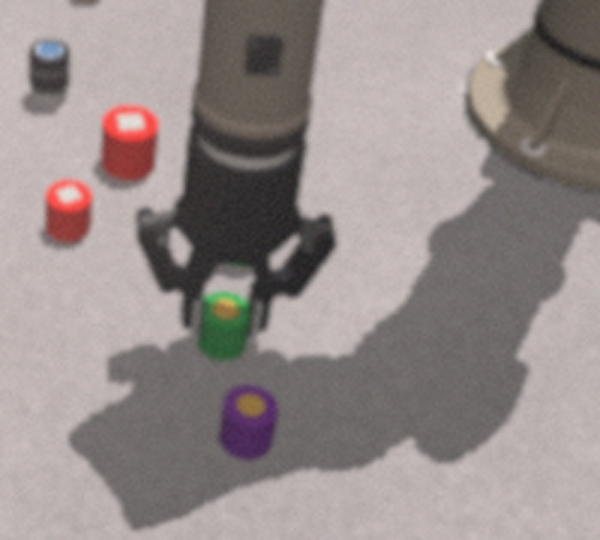

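```bash
cat > chk.py <<'E'
from loc import *
import sys
def blob(c,lo,hi,n,z0=0,near=None):
    hsv=cv2.cvtColor(c["image"],cv2.COLOR_RGB2HSV); m=cv2.inRange(hsv,lo,hi); k,_=cv2.findContours(m,0,2)
    for x in k:
        if cv2.contourArea(x)>60:
            mm=np.zeros_like(m); cv2.drawContours(mm,[x],-1,1,-1); f=fit(c,n,mm,z0)
            print(np.round(cen(mm)[0],1),"A",f[1],round(f[2]),"xy",np.round(f[0],4))
E
python3 - <<'E'
from chk import *
for n in("top","side"):
    c=bot.read_camera(n); print(n); blob(c,(50,100,30),(80,255,255),"green_mount_center",0)
E
```

```text
top
[208.2 287.3] A 422.0 249 xy [0.321  0.1855]
[169.7 277.5] A 94.0 265 xy [0.3402 0.2748]
side
[344.5 307.9] A 272.0 365 xy [0.3403 0.2845]
```

Call:
jog_arm(motion=[[1,-0.01,0,-0.2,0,0,0],[1,-0.01,0,-0.5,0,0,0],[1,0.1,0.1,-0.7,0,0,0],[1,0.3,0.35,-0.7,0,0,0],[1,0.5,0.6,-0.7,0,0,0]])

```text
t: 5.52
ee_pos: [0.4166, 0.1942, 0.1403]
eef_rot: [-0.001, 1.0, -0.0, 0.001]
contact_force: [1.3, -0.9, -0.7]
gripper_width: 0.0341
```

```bash
python3 plan.py .628 .0035 .12 -4
```

```text
t 5.53 pos [0.4166 0.1942 0.1403] w 0.0341 F [ 1.3 -0.9 -0.7] shift [1.41  1.272 0.136] turn [-0.001 -0.001  0.046]
```

Call:
jog_arm(motion=[[1,0.3,0.27,0.0,0,0,0.02],[1,0.58,0.52,0.05,0,0,0.045],[1,0.86,0.77,0.1,0,0,0.045],[1,1.0,1.0,0.1,0,0,0.045],[1,1.0,1.0,0.1,0,0,0.045]])

```text
t: 6.15
ee_pos: [0.5668, 0.0386, 0.1246]
eef_rot: [0.002, 0.999, -0.039, 0.001]
contact_force: [-0.5, -0.2, -0.7]
gripper_width: 0.0337
```

```bash
python3 plan.py .628 .0035 .12 -4
```

```text
t 6.15 pos [0.5668 0.0386 0.1246] w 0.0337 F [-0.5 -0.2 -0.7] shift [0.425 0.202 0.032] turn [ 0.002 -0.001 -0.005]
```

Call:
jog_arm(motion=[[1,0.2,0.1,0.03,0,0,0],[1,0.42,0.2,0.1,0,0,0],[1,0.42,0.2,0.35,0,0,0],[1,0.42,0.2,0.4,0,0,0],[1,0.42,0.2,0.4,0,0,0]])

```text
t: 6.78
ee_pos: [0.6253, 0.0115, 0.0641]
eef_rot: [-0.0, 0.999, -0.034, -0.001]
contact_force: [0.5, 0.0, 0.1]
gripper_width: 0.0337
```

```bash
python3 plan.py .628 .0035 .039 -4
python3 - <<'E'
from chk import *
for n in("top","side"):
    c=bot.read_camera(n); print(n); blob(c,(50,100,30),(80,255,255),"green_mount_center",.03);save(c,"b_"+n+".png",(200,110,400,260),2)
E
```

```text
t 6.78 pos [0.6253 0.0115 0.0641] w 0.0337 F [0.5 0.  0.1] shift [0.022 0.052 0.168] turn [-0.001  0.001  0.001]
top
side
[350.7 276.8] A 310.0 340 xy [0.3254 0.2194]
```

View pics/b_side.png

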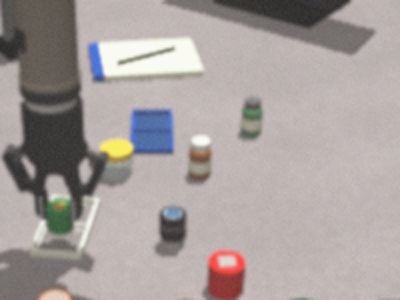

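View pics/b_top.png

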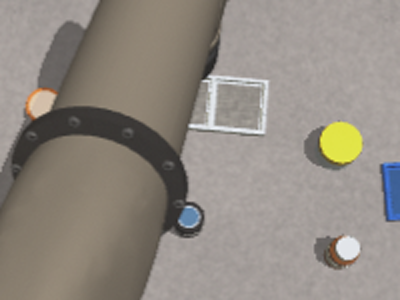

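Call:
jog_arm(motion=[[1,0.02,0.05,0.0,0,0,0],[1,0.02,0.05,0.08,0,0,0],[1,0.02,0.05,0.16,0,0,0],[1,0.02,0.05,0.16,0,0,0]])

```text
t: 7.38
ee_pos: [0.6277, 0.0025, 0.039]
eef_rot: [-0.0, 0.999, -0.035, -0.001]
contact_force: [0.7, -0.5, -1.3]
gripper_width: 0.0337
```

```bash
python3 plan.py .628 .0035 .039 -4
python3 - <<'E'
from chk import *
c=bot.read_camera("side"); blob(c,(45,80,20),(85,255,255),"green_mount_center",.003);save(c,"b2.png",(200,180,320,270),5)
E
```

```text
t 7.38 pos [0.6277 0.0025 0.039 ] w 0.0337 F [ 0.7 -0.5 -1.3] shift [ 0.001 -0.007  0.   ] turn [0.    0.001 0.   ]
[350.7 273.9] A 474.0 308 xy [0.3201 0.1796]
[229.4 223.6] A 151.0 229 xy [ 6.301e-01 -6.000e-04]
```

View pics/b2.png

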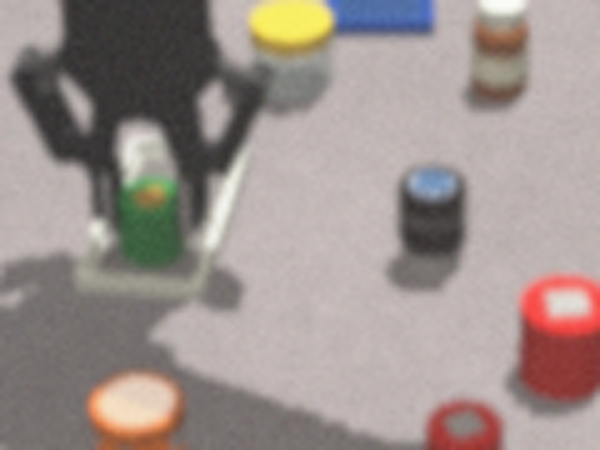

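Call:
jog_arm(motion=[[1,0,0,0.005,0,0,0],[0.2,0,0,0.005,0,0,0],[-0.4,0,0,0.005,0,0,0],[-0.6,0,0,0.005,0,0,0],[-0.6,0,0,-0.05,0,0,0]])

```text
t: 8.05
ee_pos: [0.628, 0.0024, 0.0476]
eef_rot: [0.0, 0.999, -0.035, -0.001]
contact_force: [0.3, -0.4, -0.2]
gripper_width: 0.0683
```

Call:
jog_arm(motion=[[-0.8,0,0,-0.2,0,0,0],[-1,0,0,-0.4,0,0,0],[-1,-0.1,-0.1,-0.55,0,0,0],[-1,-0.3,-0.4,-0.55,0,0,0],[-1,-0.6,-0.7,-0.55,0,0,0]])

```text
t: 8.68
ee_pos: [0.5476, 0.1134, 0.1318]
eef_rot: [-0.001, 0.999, -0.036, 0.002]
contact_force: [-0.6, 1.3, -0.2]
gripper_width: 0.0857
```

```bash
python3 plan.py .455 .169 .11 0
python3 - <<'E'
from chk import *
c=bot.read_camera("side"); blob(c,(45,80,20),(85,255,255),"green_mount_center",.003);save(c,"b3.png",(200,180,320,270),5)
E
```

```text
t 8.68 pos [0.5476 0.1134 0.1318] w 0.0857 F [-0.6  1.3 -0.2] shift [-0.642 -0.326  0.143] turn [-0.001 -0.003 -0.047]
[350.6 273.2] A 490.0 309 xy [0.32   0.1775]
[229.3 224.9] A 112.0 231 xy [0.6295 0.0053]
```

View pics/b3.png

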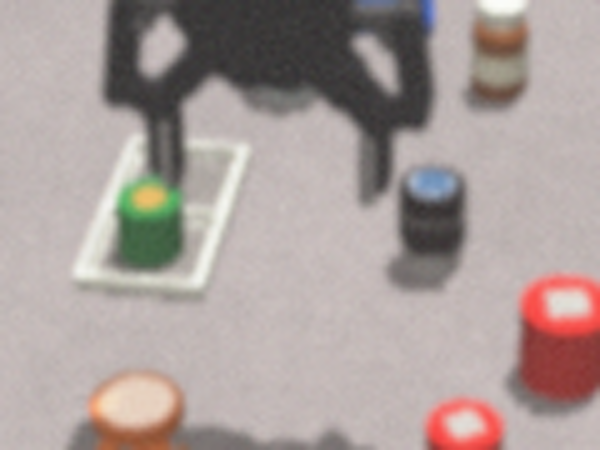

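Call:
jog_arm(motion=[[-1,-0.3,-0.16,0.07,0,0,-0.02],[-1,-0.58,-0.3,0.14,0,0,-0.047],[-1,-0.64,-0.33,0.14,0,0,-0.047],[-1,-0.64,-0.33,0.14,0,0,-0.047]])

```text
t: 9.22
ee_pos: [0.455, 0.1688, 0.1101]
eef_rot: [-0.0, 1.0, 0.001, 0.001]
contact_force: [0.4, -0.7, 0.3]
gripper_width: 0.0856
```

```bash
python3 plan.py .4555 .169 .033 0
```

```text
t 9.22 pos [0.455  0.1688 0.1101] w 0.0856 F [ 0.4 -0.7  0.3] shift [ 0.003 -0.001  0.514] turn [-0.    -0.001  0.001]
```

Call:
jog_arm(motion=[[-1,0,0,0.2,0,0,0],[-1,0,0,0.4,0,0,0],[-1,0,0,0.51,0,0,0],[-1,0,0,0.51,0,0,0]])

```text
t: 9.72
ee_pos: [0.4549, 0.1674, 0.0322]
eef_rot: [0.001, 1.0, -0.0, -0.0]
contact_force: [-0.1, 0.1, 0.9]
gripper_width: 0.0854
```

Call:
jog_arm(motion=[[0.3,0,0,0,0,0,0],[0.6,0,0,0,0,0,0],[1,0,0,0,0,0,0],[1,0,0,0,0,0,0],[1,0,0,0,0,0,0]])

```text
t: 10.35
ee_pos: [0.4553, 0.1689, 0.0338]
eef_rot: [-0.001, 1.0, 0.001, 0.001]
contact_force: [-0.7, -0.6, 6.0]
gripper_width: 0.0336
```

Call:
jog_arm(motion=[[1,0,0,-0.2,0,0,0],[1,0,0,-0.5,0,0,0],[1,0.1,0.15,-0.7,0,0,0],[1,0.3,0.42,-0.7,0,0,0],[1,0.5,0.7,-0.7,0,0,0]])

```text
t: 10.98
ee_pos: [0.5302, 0.0635, 0.1382]
eef_rot: [-0.001, 1.0, 0.002, 0.0]
contact_force: [-0.0, 0.1, -0.7]
gripper_width: 0.0339
```

```bash
python3 plan.py .6235 -.0605 .12 -4
python3 - <<'E'
from chk import *
c=bot.read_camera("side"); save(c,"c1.png",(200,150,350,290),4)
E
```

```text
t 10.97 pos [0.5302 0.0635 0.1382] w 0.0339 F [-0.   0.1 -0.7] shift [0.619 0.829 0.121] turn [-0.001 -0.001  0.049]
```

View pics/c1.png

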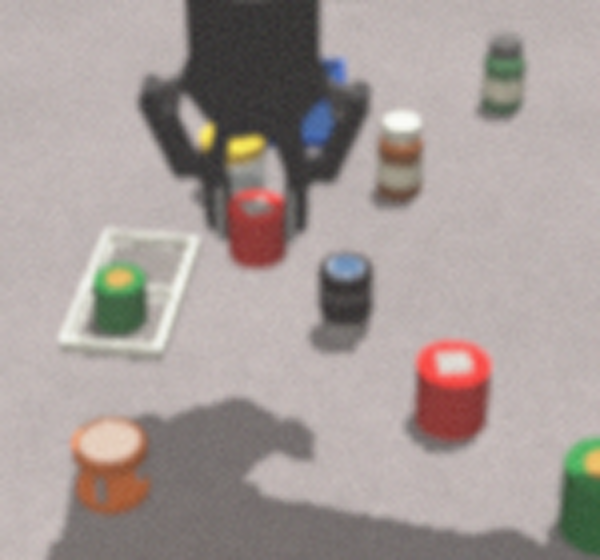

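Call:
jog_arm(motion=[[1,0.2,0.28,0.0,0,0,0.025],[1,0.4,0.55,0.05,0,0,0.049],[1,0.62,0.83,0.12,0,0,0.049],[1,0.62,0.83,0.3,0,0,0.049],[1,0.62,0.83,0.4,0,0,0.049]])

```text
t: 11.65
ee_pos: [0.6213, -0.0607, 0.0754]
eef_rot: [-0.0, 0.999, -0.037, -0.002]
contact_force: [-0.6, 1.6, -1.3]
gripper_width: 0.0334
```

```bash
python3 plan.py .6235 -.0605 .0375 -4
```

```text
t 11.65 pos [ 0.6213 -0.0607  0.0754] w 0.0334 F [-0.6  1.6 -1.3] shift [ 0.016 -0.003  0.253] turn [-0.     0.003 -0.002]
```

Call:
jog_arm(motion=[[1,0.01,0,0.1,0,0,0],[1,0.01,0,0.2,0,0,0],[1,0.01,0,0.25,0,0,0],[1,0.01,0,0.25,0,0,0]])

```text
t: 12.15
ee_pos: [0.6238, -0.0605, 0.0399]
eef_rot: [-0.0, 0.999, -0.036, -0.0]
contact_force: [0.6, 0.6, -0.5]
gripper_width: 0.0335
```

```bash
python3 plan.py .6235 -.0605 .0375 -4
python3 - <<'E'
from chk import *
c=bot.read_camera("side"); blob(c,(0,150,50),(6,255,255),"red_mount_center",.003);save(c,"c2.png",(200,180,320,270),5)
E
```

```text
t 12.15 pos [ 0.6238 -0.0605  0.0399] w 0.0335 F [ 0.6  0.6 -0.5] shift [-0.002 -0.     0.016] turn [-0.     0.001 -0.001]
[312.4 248.6] A 225.0 268 xy [0.4085 0.092 ]
```

View pics/c2.png

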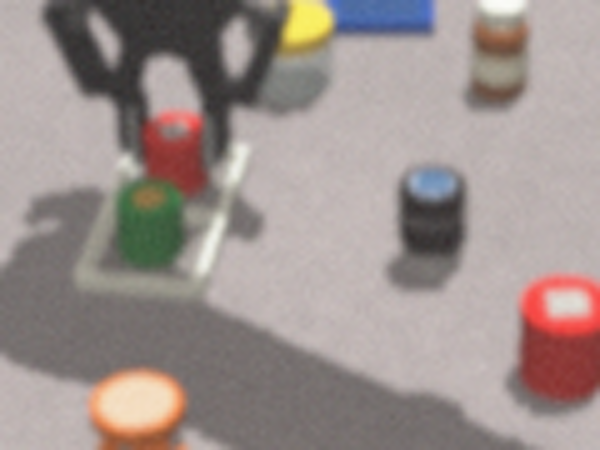

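Red is over the far bay, clear of the divider, so I'll lower it the last 2 mm and release.

Call:
jog_arm(motion=[[1,0,0,0.016,0,0,0],[1,0,0,0.018,0,0,0],[0.2,0,0,0.018,0,0,0],[-0.4,0,0,0.018,0,0,0],[-0.6,0,0,0.018,0,0,0]])

```text
t: 12.82
ee_pos: [0.6245, -0.061, 0.0379]
eef_rot: [0.0, 0.999, -0.036, 0.0]
contact_force: [-0.4, 0.2, 0.8]
gripper_width: 0.0679
```

Call:
jog_arm(motion=[[-0.8,0,0,-0.1,0,0,0],[-1,0,0,-0.3,0,0,0],[-1,-0.1,0,-0.55,0,0,0],[-1,-0.4,-0.1,-0.55,0,0,0],[-1,-0.7,-0.3,-0.55,0,0,0]])

```text
t: 13.45
ee_pos: [0.5228, -0.0099, 0.1221]
eef_rot: [0.0, 0.999, -0.038, 0.002]
contact_force: [-0.8, -0.5, 0.1]
gripper_width: 0.0853
```

```bash
python3 plan.py .478 -.0025 .11 -0
python3 - <<'E'
from chk import *
c=bot.read_camera("side"); blob(c,(0,150,50),(6,255,255),"red_mount_center",.003);save(c,"c3.png",(200,180,320,270),5)
E
```

```text
t 13.45 pos [ 0.5228 -0.0099  0.1221] w 0.0853 F [-0.8 -0.5  0.1] shift [-0.302 -0.027  0.079] turn [ 0.    -0.003 -0.051]
[312.6 248.7] A 235.0 267 xy [0.408  0.0923]
```

View pics/c3.png

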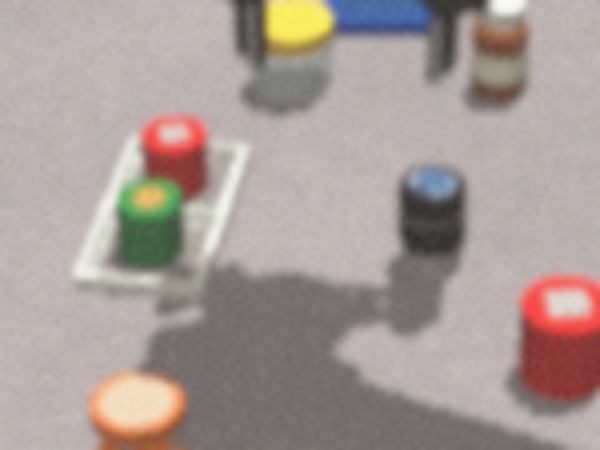

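Both mounts stand in their bays. Next is the eyepiece.

Call:
jog_arm(motion=[[-1,-0.15,-0.01,0,0,0,-0.025],[-1,-0.3,-0.027,0.05,0,0,-0.051],[-1,-0.3,-0.027,0.08,0,0,-0.051],[-1,-0.3,-0.027,0.08,0,0,-0.051]])

```text
t: 14.0
ee_pos: [0.4794, -0.0014, 0.1086]
eef_rot: [0.0, 1.0, 0.002, 0.001]
contact_force: [-0.5, -0.5, 0.2]
gripper_width: 0.0855
```

```bash
python3 plan.py .478 -.0025 .037 0
```

```text
t 14.0 pos [ 0.4794 -0.0014  0.1086] w 0.0855 F [-0.5 -0.5  0.2] shift [-0.01   0.007  0.477] turn [ 0.    -0.001  0.002]
```

Call:
jog_arm(motion=[[-1,-0.01,0.007,0.2,0,0,0],[-1,-0.01,0.007,0.4,0,0,0],[-1,-0.01,0.007,0.48,0,0,0],[-1,-0.01,0.007,0.48,0,0,0]])

```text
t: 14.5
ee_pos: [0.4771, -0.0026, 0.0358]
eef_rot: [0.0, 1.0, 0.002, -0.0]
contact_force: [-0.0, -1.1, -0.1]
gripper_width: 0.0856
```

Call:
jog_arm(motion=[[0.3,0,0,0,0,0,0],[0.6,0,0,0,0,0,0],[1,0,0,0,0,0,0],[1,0,0,0,0,0,0],[1,0,0,0,0,0,0]])

```text
t: 15.12
ee_pos: [0.4776, -0.0021, 0.037]
eef_rot: [-0.0, 1.0, 0.002, 0.001]
contact_force: [-1.1, 0.1, 5.9]
gripper_width: 0.0351
```

```bash
python3 plan.py .478 -.0025 .037 0
python3 - <<'E'
from chk import *
c=bot.read_camera("side"); save(c,"d1.png",(230,170,350,260),5)
E
```

```text
t 15.12 pos [ 0.4776 -0.0021  0.037 ] w 0.0351 F [-1.1  0.1  5.9] shift [0.003 0.002 0.   ] turn [-0.    -0.001  0.003]
```

View pics/d1.png

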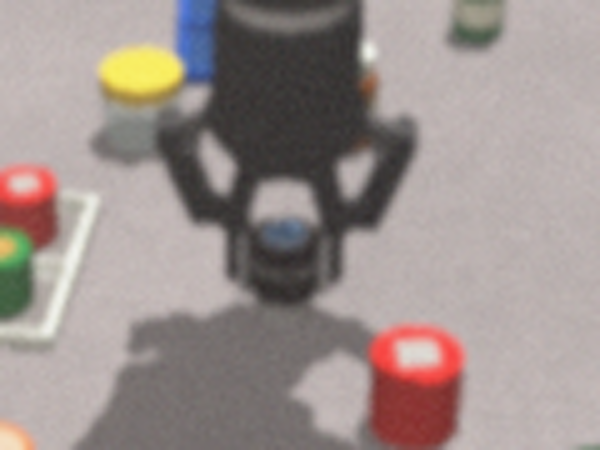

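Call:
jog_arm(motion=[[1,0,0,-0.2,0,0,0],[1,0,0,-0.5,0,0,0],[1,0.05,-0.2,-0.7,0,0,0],[1,0.15,-0.55,-0.7,0,0,0],[1,0.25,-0.9,-0.7,0,0,0]])

```text
t: 15.8
ee_pos: [0.5139, 0.1342, 0.1416]
eef_rot: [-0.0, 1.0, 0.001, 0.0]
contact_force: [-0.3, -0.7, -1.6]
gripper_width: 0.0347
```

```bash
python3 plan.py .561 .306 .12 0
```

```text
t 15.8 pos [0.5139 0.1342 0.1416] w 0.0347 F [-0.3 -0.7 -1.6] shift [ 0.317 -1.145  0.145] turn [-0.    -0.001  0.002]
```

Call:
jog_arm(motion=[[1,0.1,-0.35,0,0,0,0],[1,0.2,-0.7,0,0,0,0],[1,0.3,-1.0,0.1,0,0,0],[1,0.32,-1.0,0.14,0,0,0],[1,0.32,-1.0,0.14,0,0,0]])

```text
t: 16.42
ee_pos: [0.5602, 0.2818, 0.1186]
eef_rot: [0.001, 1.0, 0.002, -0.001]
contact_force: [1.0, 0.2, -1.3]
gripper_width: 0.0347
```

```bash
python3 plan.py .561 .306 .07 0
```

```text
t 16.43 pos [0.5602 0.2818 0.1186] w 0.0347 F [ 1.   0.2 -1.3] shift [ 0.007 -0.162  0.323] turn [0.002 0.002 0.003]
```

Call:
jog_arm(motion=[[1,0.006,-0.16,0,0,0,0],[1,0.006,-0.16,0.2,0,0,0],[1,0.006,-0.16,0.32,0,0,0],[1,0.006,-0.16,0.42,0,0,0],[1,0.006,-0.16,0.42,0,0,0]])

```text
t: 17.05
ee_pos: [0.561, 0.3057, 0.0558]
eef_rot: [0.001, 1.0, 0.001, -0.001]
contact_force: [-0.9, 0.9, -0.8]
gripper_width: 0.0351
```

```bash
python3 plan.py .561 .306 .0405 0
python3 - <<'E'
from chk import *
c=bot.read_camera("side"); save(c,"d2.png",(180,250,300,340),5)
E
```

```text
t 17.05 pos [0.561  0.3057 0.0558] w 0.0351 F [-0.9  0.9 -0.8] shift [ 0.    -0.002  0.102] turn [0.001 0.002 0.002]
```

View pics/d2.png

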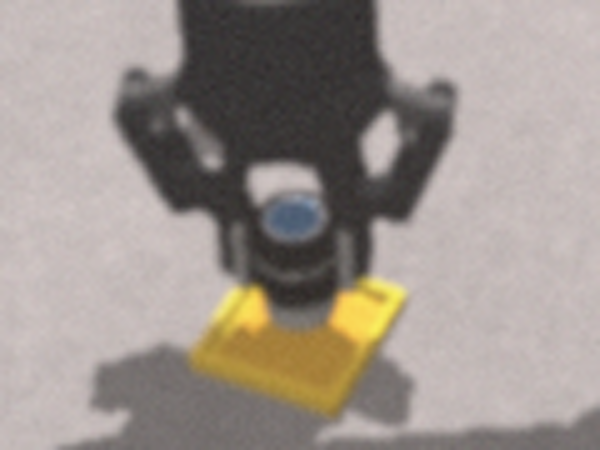

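Call:
jog_arm(motion=[[1,0,0,0.05,0,0,0],[1,0,0,0.1,0,0,0],[1,0,0,0.1,0,0,0]])

```text
t: 17.48
ee_pos: [0.5611, 0.307, 0.0413]
eef_rot: [0.0, 1.0, 0.002, -0.001]
contact_force: [0.6, -0.4, -1.7]
gripper_width: 0.0354
```

```bash
python3 plan.py .561 .306 .0405 0
python3 - <<'E'
from chk import *
c=bot.read_camera("side"); save(c,"d3.png",(180,250,300,340),5)
for p in ([.561,.306,.003],[.561,.306,.053]): print((proj(c,p)-[180,250])*5)
E
```

```text
t 17.48 pos [0.5611 0.307  0.0413] w 0.0354 F [ 0.6 -0.4 -1.7] shift [-0.001  0.006  0.005] turn [0.    0.001 0.003]
[300.54912688 327.08862561]
[294.28084966 243.55341888]
```

View pics/d3.png

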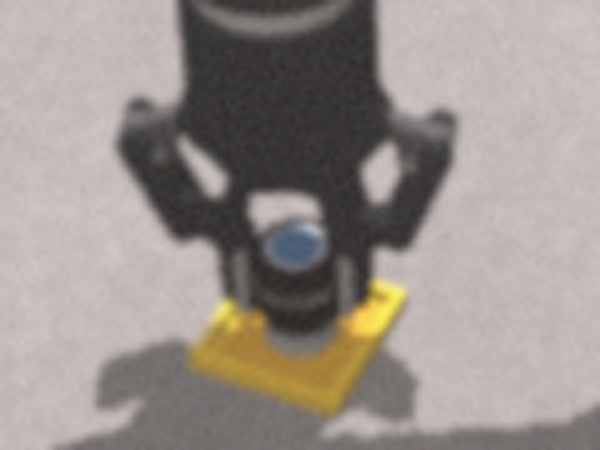

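The lens at (295,245) matches the projected (294,244) to the pixel. Releasing.

Call:
jog_arm(motion=[[1,0,0,0.005,0,0,0],[1,0,0,0.006,0,0,0],[0.2,0,0,0.006,0,0,0],[-0.4,0,0,0.006,0,0,0],[-0.6,0,0,0.006,0,0,0]])

```text
t: 18.15
ee_pos: [0.5621, 0.3072, 0.0416]
eef_rot: [-0.0, 1.0, 0.002, 0.0]
contact_force: [-0.4, -0.8, 0.9]
gripper_width: 0.0679
```

Call:
jog_arm(motion=[[-0.8,0,0,-0.1,0,0,0],[-1,0,0,-0.3,0,0,0],[-1,0,0.1,-0.6,0,0,0],[-1,-0.1,0.4,-0.7,0,0,0],[-1,-0.2,0.8,-0.7,0,0,0]])

```text
t: 18.77
ee_pos: [0.534, 0.1879, 0.1496]
eef_rot: [-0.002, 1.0, 0.004, 0.003]
contact_force: [0.6, -0.8, -0.6]
gripper_width: 0.0852
```

```bash
python3 plan.py .446 -.178 .16 0
python3 - <<'E'
from chk import *
c=bot.read_camera("side"); save(c,"d4.png",(180,250,300,340),5)
E
```

```text
t 18.77 pos [0.534  0.1879 0.1496] w 0.0852 F [ 0.6 -0.8 -0.6] shift [-0.605  2.435 -0.081] turn [-0.002 -0.004  0.005]
```

View pics/d4.png

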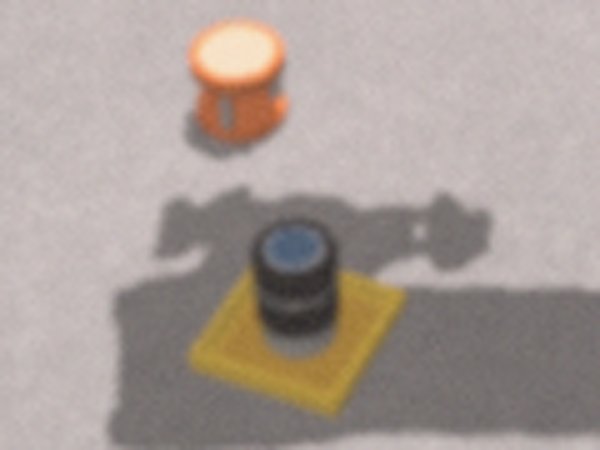

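The eyepiece stands in the yellow tray. Now the amber vial.

Call:
jog_arm(motion=[[-1,-0.08,0.35,0,0,0,0],[-1,-0.16,0.7,0,0,0,0],[-1,-0.24,1.0,0,0,0,0],[-1,-0.24,1.0,0,0,0,0]])

```text
t: 19.32
ee_pos: [0.4965, 0.0315, 0.1476]
eef_rot: [0.001, 1.0, -0.003, 0.001]
contact_force: [0.2, 0.7, -0.6]
gripper_width: 0.0846
```

Call:
jog_arm(motion=[[-1,-0.08,0.35,0,0,0,0],[-1,-0.16,0.7,0,0,0,0],[-1,-0.24,1.0,0,0,0,0],[-1,-0.24,1.0,0,0,0,0]])

```text
t: 19.82
ee_pos: [0.4611, -0.1173, 0.1474]
eef_rot: [0.001, 1.0, -0.002, 0.001]
contact_force: [0.1, 0.6, -0.2]
gripper_width: 0.0854
```

```bash
python3 plan.py .446 -.178 .14 0
python3 - <<'E'
from chk import *
c=bot.read_camera("side"); save(c,"e1.png",(260,150,360,225),6)
# amber candidates by mask
for d in bot.masks_of(c,"amber_vial_center"):
    f=fit(c,"amber_vial_center",d["region"]);print(round(d["p"],2),np.round(d["pixel"]),np.round(f[0],4),f[1],f[2])
for xy in ([.446,-.178],): 
    for z in(0,.042,.06): print(z,(proj(c,[*xy,z])-[260,150])*6)
E
```

```text
t 19.82 pos [ 0.4611 -0.1173  0.1474] w 0.0854 F [ 0.1  0.6 -0.2] shift [-0.099  0.405  0.05 ] turn [ 0.001 -0.001 -0.003]
0.54 [299. 191.] [ 0.4457 -0.1784] 247.0 238.75
0 [237.15891385 281.15541321]
0.042 [239.5046906  209.17296993]
0.06 [240.53136182 177.53602986]
```

View pics/e1.png

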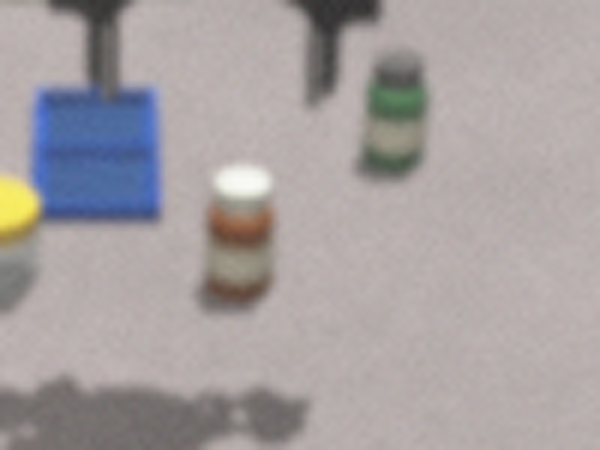

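Call:
jog_arm(motion=[[-1,-0.05,0.2,0,0,0,0],[-1,-0.1,0.395,0,0,0,0],[-1,-0.1,0.395,0.05,0,0,0],[-1,-0.1,0.395,0.05,0,0,0]])

```text
t: 20.42
ee_pos: [0.4473, -0.1699, 0.138]
eef_rot: [-0.001, 1.0, 0.004, -0.001]
contact_force: [0.5, -1.0, 0.3]
gripper_width: 0.0854
```

```bash
python3 plan.py .446 -.177 .033 0
```

```text
t 20.43 pos [ 0.4473 -0.1699  0.138 ] w 0.0854 F [ 0.5 -1.   0.3] shift [-0.008  0.049  0.7  ] turn [-0.001  0.001  0.005]
```

Call:
jog_arm(motion=[[-1,0,0,0.2,0,0,0],[-1,0,0,0.35,0,0,0],[-1,0,0,0.35,0,0,0]])

```text
t: 20.8
ee_pos: [0.446, -0.1698, 0.0846]
eef_rot: [-0.001, 1.0, 0.004, -0.002]
contact_force: [0.3, 0.9, -0.0]
gripper_width: 0.0855
```

```bash
python3 plan.py .446 -.177 .033 0
```

```text
t 20.8 pos [ 0.446  -0.1698  0.0846] w 0.0855 F [ 0.3  0.9 -0. ] shift [0.001 0.049 0.344] turn [-0.001  0.003  0.005]
```

Call:
jog_arm(motion=[[-1,0,0.048,0.1,0,0,0],[-1,0,0.048,0.25,0,0,0],[-1,0,0.048,0.345,0,0,0],[-1,0,0.048,0.345,0,0,0]])

```text
t: 21.3
ee_pos: [0.4461, -0.1796, 0.0336]
eef_rot: [-0.0, 1.0, 0.002, -0.001]
contact_force: [-0.8, 0.9, 0.6]
gripper_width: 0.0857
```

Call:
jog_arm(motion=[[0.3,0,0,0,0,0,0],[0.6,0,0,0,0,0,0],[1,0,0,0,0,0,0],[1,0,0,0,0,0,0],[1,0,0,0,0,0,0]])

```text
t: 21.92
ee_pos: [0.4474, -0.1799, 0.0352]
eef_rot: [0.0, 1.0, 0.002, 0.001]
contact_force: [-0.2, 1.2, 6.5]
gripper_width: 0.0328
```

```bash
python3 plan.py .528 -.267 .15 4
python3 - <<'E'
from chk import *
c=bot.read_camera("side"); save(c,"e2.png",(240,140,360,230),5)
E
```

```text
t 21.93 pos [ 0.4474 -0.1799  0.0352] w 0.0328 F [-0.2  1.2  6.5] shift [ 0.536  0.583 -0.764] turn [ 0.    -0.001 -0.044]
```

View pics/e2.png

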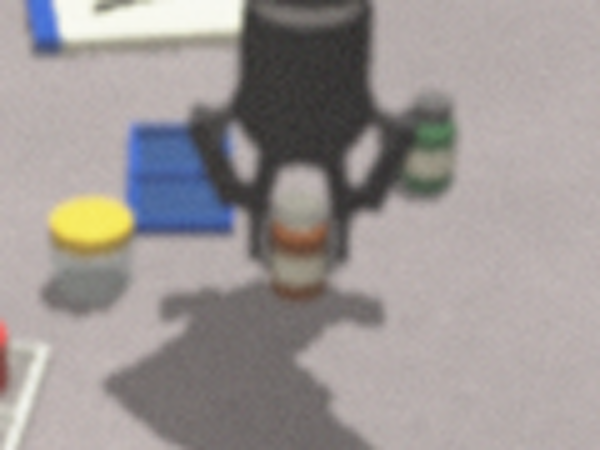

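Call:
jog_arm(motion=[[1,0,0,-0.2,0,0,0],[1,0,0,-0.5,0,0,0],[1,0.15,0.15,-0.7,0,0,-0.02],[1,0.35,0.4,-0.7,0,0,-0.044],[1,0.51,0.58,-0.7,0,0,-0.044]])

```text
t: 22.6
ee_pos: [0.5247, -0.2678, 0.1398]
eef_rot: [0.0, 0.999, 0.035, 0.001]
contact_force: [0.2, -0.4, -0.2]
gripper_width: 0.0327
```

Call:
jog_arm(motion=[[1,0,0,0,0,0,0],[1,0,0,0.2,0,0,0],[1,0,0,0.4,0,0,0],[1,0,0,0.5,0,0,0],[1,0,0,0.5,0,0,0]])

```text
t: 23.22
ee_pos: [0.5226, -0.2653, 0.0634]
eef_rot: [-0.001, 0.999, 0.035, -0.001]
contact_force: [0.1, 0.4, 0.4]
gripper_width: 0.0327
```

```bash
python3 plan.py .524 -.267 .0385 4
python3 - <<'E'
from chk import *
c=bot.read_camera("side"); save(c,"e3.png",(240,140,360,230),5)
E
```

```text
t 23.23 pos [ 0.5226 -0.2653  0.0634] w 0.0327 F [0.1 0.4 0.4] shift [0.009 0.012 0.166] turn [-0.001  0.002  0.   ]
```

View pics/e3.png

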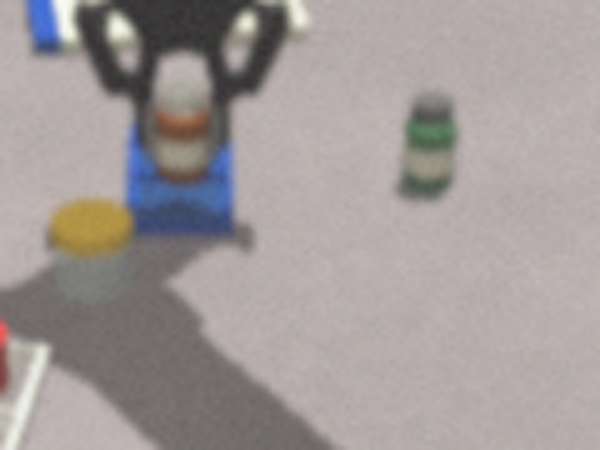

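Call:
jog_arm(motion=[[1,0.005,0.005,0.08,0,0,0],[1,0.005,0.005,0.155,0,0,0],[1,0.005,0.005,0.163,0,0,0],[1,0.005,0.005,0.163,0,0,0]])

```text
t: 23.78
ee_pos: [0.5244, -0.2672, 0.0399]
eef_rot: [-0.0, 0.999, 0.035, -0.0]
contact_force: [-0.2, -0.3, -0.6]
gripper_width: 0.0325
```

```bash
python3 plan.py .524 -.267 .0385 4
python3 - <<'E'
from chk import *
c=bot.read_camera("side"); save(c,"e4.png",(240,140,360,230),5)
E
```

```text
t 23.77 pos [ 0.5244 -0.2672  0.0399] w 0.0325 F [-0.2 -0.3 -0.6] shift [-0.003 -0.001  0.009] turn [-0.  0.  0.]
```

View pics/e4.png

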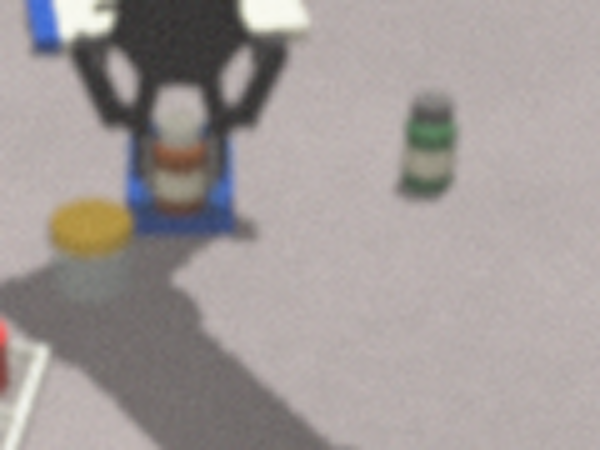

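Call:
jog_arm(motion=[[1,0,0,0.01,0,0,0],[1,0,0,0.011,0,0,0],[0.2,0,0,0.011,0,0,0],[-0.4,0,0,0.011,0,0,0],[-0.6,0,0,0.011,0,0,0]])

```text
t: 24.45
ee_pos: [0.5245, -0.2672, 0.0385]
eef_rot: [0.0, 0.999, 0.035, 0.0]
contact_force: [-0.2, 0.5, 0.6]
gripper_width: 0.0675
```

Call:
jog_arm(motion=[[-0.8,0,0,-0.15,0,0,0],[-1,0,0,-0.45,0,0,0],[-1,-0.1,0,-0.75,0,0,0],[-1,-0.45,0.1,-0.8,0,0,0],[-1,-0.8,0.25,-0.8,0,0,0]])

```text
t: 25.08
ee_pos: [0.4072, -0.3135, 0.1597]
eef_rot: [0.001, 0.999, 0.036, 0.001]
contact_force: [-0.4, -0.8, -0.2]
gripper_width: 0.0855
```

```bash
python3 plan.py .366 -.3155 .13 0
python3 - <<'E'
from chk import *
c=bot.read_camera("side"); save(c,"e5.png",(240,140,360,230),5)
for n in("amber_vial_center","green_vial_center"):
  for d in bot.masks_of(c,n):
    f=fit(c,n,d["region"],.003 if n[0]=="a" else 0);print(n,round(d["p"],2),np.round(d["pixel"]),np.round(f[0],4),f[1],f[2])
E
```

```text
t 25.07 pos [ 0.4072 -0.3135  0.1597] w 0.0855 F [-0.4 -0.8 -0.2] shift [-0.276 -0.007  0.197] turn [ 0.001 -0.002  0.048]
amber_vial_center 0.55 [273. 173.] [ 0.5251 -0.2685] 188.0 214.1875
green_vial_center 0.51 [327. 170.] [ 0.3659 -0.3107] 169.0 207.1875
```

View pics/e5.png

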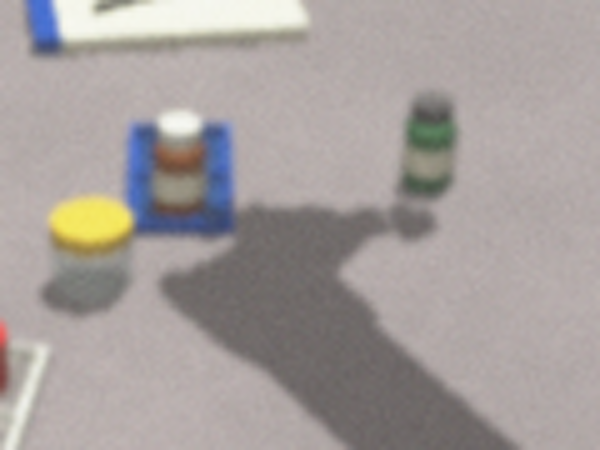

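Call:
jog_arm(motion=[[-1,-0.14,0,0.0,0,0,0.024],[-1,-0.275,-0.01,0.1,0,0,0.048],[-1,-0.275,-0.01,0.2,0,0,0.048],[-1,-0.275,-0.01,0.2,0,0,0.048]])

```text
t: 25.72
ee_pos: [0.3669, -0.3131, 0.1271]
eef_rot: [-0.001, 1.0, 0.0, -0.001]
contact_force: [0.8, 0.4, -0.1]
gripper_width: 0.0855
```

```bash
python3 plan.py .366 -.3145 .033 0
```

```text
t 25.73 pos [ 0.3669 -0.3131  0.1271] w 0.0855 F [ 0.8  0.4 -0.1] shift [-0.005  0.011  0.627] turn [-0.001  0.001  0.   ]
```

Call:
jog_arm(motion=[[-1,-0.005,0.01,0.2,0,0,0],[-1,-0.005,0.01,0.4,0,0,0],[-1,-0.005,0.01,0.6,0,0,0],[-1,-0.005,0.01,0.62,0,0,0],[-1,-0.005,0.01,0.62,0,0,0]])

```text
t: 26.35
ee_pos: [0.3666, -0.3163, 0.036]
eef_rot: [0.0, 1.0, -0.0, 0.001]
contact_force: [1.0, -1.1, 0.4]
gripper_width: 0.0854
```

Call:
jog_arm(motion=[[0.3,0,0,0,0,0,0],[0.6,0,0,0,0,0,0],[1,0,0,0,0,0,0],[1,0,0,0,0,0,0],[1,0,0,0,0,0,0]])

```text
t: 26.98
ee_pos: [0.3658, -0.3162, 0.0361]
eef_rot: [0.0, 1.0, -0.001, 0.001]
contact_force: [-0.6, 1.2, 5.2]
gripper_width: 0.0327
```

```bash
python3 plan.py .528 -.331 .15 4
python3 - <<'E'
from chk import *
c=bot.read_camera("side"); save(c,"f1.png",(260,130,380,220),5)
E
```

```text
t 26.98 pos [ 0.3658 -0.3162  0.0361] w 0.0327 F [-0.6  1.2  5.2] shift [ 1.082  0.097 -0.758] turn [ 0.    -0.001 -0.048]
```

View pics/f1.png

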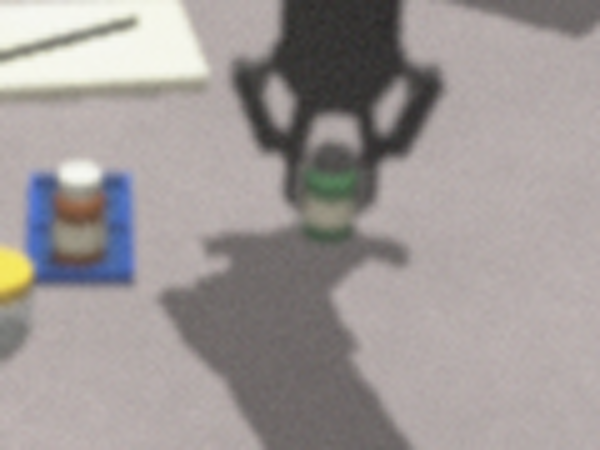

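Call:
jog_arm(motion=[[1,0,0,-0.2,0,0,0],[1,0,0,-0.5,0,0,0],[1,0.2,0.02,-0.75,0,0,-0.02],[1,0.55,0.05,-0.75,0,0,-0.047],[1,0.9,0.095,-0.75,0,0,-0.047]])

```text
t: 27.65
ee_pos: [0.5021, -0.3302, 0.1486]
eef_rot: [-0.0, 0.999, 0.034, 0.001]
contact_force: [-0.4, -1.5, 0.5]
gripper_width: 0.0325
```

```bash
python3 plan.py .528 -.331 .14 4
```

```text
t 27.65 pos [ 0.5021 -0.3302  0.1486] w 0.0325 F [-0.4 -1.5  0.5] shift [0.172 0.017 0.058] turn [-0.    -0.001 -0.001]
```

Call:
jog_arm(motion=[[1,0.17,0.017,0,0,0,0],[1,0.17,0.017,0.1,0,0,0],[1,0.17,0.017,0.3,0,0,0],[1,0.17,0.017,0.5,0,0,0],[1,0.17,0.017,0.55,0,0,0]])

```text
t: 28.28
ee_pos: [0.5223, -0.3299, 0.0622]
eef_rot: [-0.002, 0.999, 0.033, -0.003]
contact_force: [0.4, 0.3, -0.8]
gripper_width: 0.0325
```

```bash
python3 plan.py .528 -.331 .0395 4
python3 - <<'E'
from chk import *
c=bot.read_camera("side"); save(c,"f2.png",(230,130,350,220),5)
c=bot.read_camera("top"); save(c,"f2t.png",(360,150,480,240),5)
E
```

```text
t 28.27 pos [ 0.5223 -0.3299  0.0622] w 0.0325 F [ 0.4  0.3 -0.8] shift [0.039 0.01  0.151] turn [-0.003  0.004 -0.002]
```

View pics/f2.png

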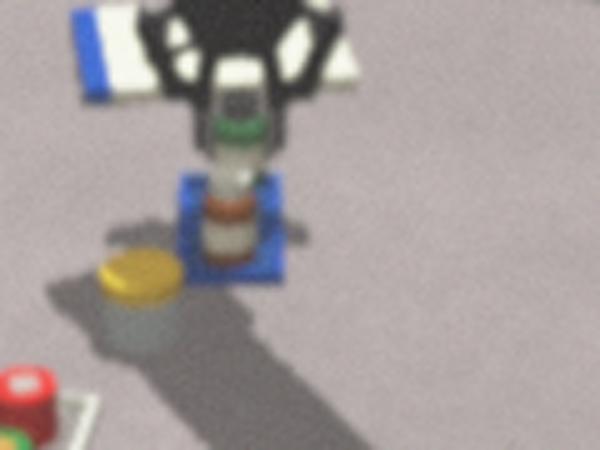

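View pics/f2t.png

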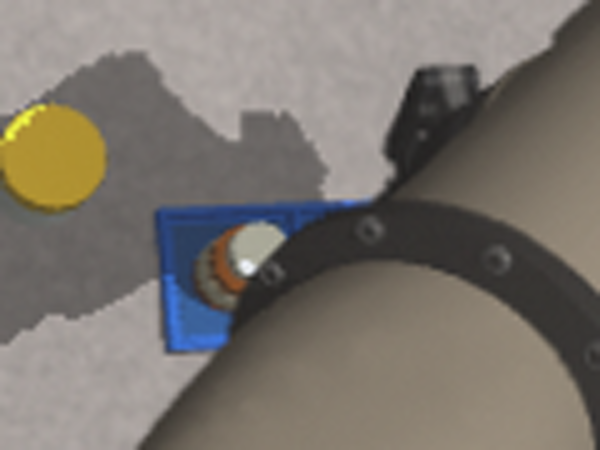

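Call:
jog_arm(motion=[[1,0.025,0.008,0.07,0,0,0],[1,0.025,0.008,0.14,0,0,0],[1,0.025,0.008,0.15,0,0,0],[1,0.025,0.008,0.15,0,0,0]])

```text
t: 28.88
ee_pos: [0.5297, -0.3321, 0.0428]
eef_rot: [0.0, 0.999, 0.034, -0.0]
contact_force: [0.1, -0.7, -0.5]
gripper_width: 0.033
```

```bash
python3 plan.py .528 -.331 .0395 4
```

```text
t 28.88 pos [ 0.5297 -0.3321  0.0428] w 0.033 F [ 0.1 -0.7 -0.5] shift [-0.011 -0.008  0.022] turn [ 0.     0.    -0.001]
```

Call:
jog_arm(motion=[[1,-0.01,0,0.01,0,0,0],[1,-0.01,0,0.022,0,0,0],[1,-0.01,0,0.022,0,0,0]])

```text
t: 29.25
ee_pos: [0.5282, -0.3321, 0.0395]
eef_rot: [-0.0, 0.999, 0.034, -0.0]
contact_force: [-1.4, 0.2, 0.8]
gripper_width: 0.0328
```

```bash
python3 plan.py .528 -.331 .0395 4
```

```text
t 29.25 pos [ 0.5282 -0.3321  0.0395] w 0.0328 F [-1.4  0.2  0.8] shift [-0.001 -0.008 -0.   ] turn [-0.     0.    -0.001]
```

Call:
jog_arm(motion=[[1,0,0,0,0,0,0],[0.2,0,0,0,0,0,0],[-0.4,0,0,0,0,0,0],[-0.6,0,0,0,0,0,0],[-0.6,0,0,-0.02,0,0,0]])

```text
t: 29.88
ee_pos: [0.5281, -0.3321, 0.0425]
eef_rot: [-0.0, 0.999, 0.034, -0.0]
contact_force: [0.3, 0.2, -0.7]
gripper_width: 0.0685
```

Call:
jog_arm(motion=[[-0.8,0,0,-0.15,0,0,0],[-1,0,0,-0.45,0,0,0],[-1,0,0,-0.8,0,0,0],[-1,-0.3,0,-1,0,0,0],[-1,-0.7,0.1,-1,0,0,0]])

```text
t: 30.5
ee_pos: [0.4267, -0.355, 0.1959]
eef_rot: [0.002, 0.999, 0.037, 0.003]
contact_force: [-1.0, -1.7, -1.0]
gripper_width: 0.085
```

Call:
jog_arm(motion=[[-1,-0.2,0.2,0,0,0,0],[-1,-0.4,0.5,0,0,0,0],[-1,-0.4,0.8,0,0,0,0],[-1,-0.4,0.8,0,0,0,0]])

```text
t: 31.0
ee_pos: [0.3704, -0.482, 0.1927]
eef_rot: [0.002, 1.0, 0.031, -0.001]
contact_force: [-0.1, 0.2, 0.4]
gripper_width: 0.0858
```

Run:
```python
from chk import *
print(bot.state()["t"],bot.state()["ee_pos"])
for n in("top","side"):
    c=bot.read_camera(n); save(c,"z_"+n+".png",(100,120,480,320) if n=="top" else (190,130,390,350),2 if n=="top" else 2.7)
    for o in("red_mount_center","green_mount_center","amber_vial_center","green_vial_center","eyepiece_center","jar_center","magnifier_center"):
        for d in bot.masks_of(c,o):
            if d["p"]>.4:
                f=fit(c,o,d["region"],0 if o[0] in"jm" else .003);print(n,o,round(d["p"],2),np.round(d["pixel"]),np.round(f[0],4),f[1],round(f[2]))
```

```text
31.0 [ 0.37042597 -0.4820245   0.19266008]
top red_mount_center 0.58 [321. 161.] [ 0.6242 -0.061 ] 191.0 248
top red_mount_center 0.54 [253. 252.] [0.4076 0.0883] 359.0 233
top green_mount_center 0.89 [204. 287.] [0.321  0.1828] 449.0 249
top green_mount_center 0.85 [127. 282.] [0.3298 0.3682] 281.0 282
top green_mount_center 0.5 [293. 159.] [0.628  0.0008] 244.0 246
top amber_vial_center 0.75 [409. 203.] [ 0.5253 -0.2672] 226.0 273
top green_vial_center 0.58 [436. 202.] [ 0.5282 -0.3306] 246.0 286
top eyepiece_center 0.56 [164. 182.] [0.5615 0.3066] 241.0 289
top jar_center 0.88 [371. 185.] [ 0.5701 -0.1767] 429.0 483
top magnifier_center 0.64 [226. 163.] [0.6086 0.1667] 298.0 363
side red_mount_center 0.84 [312. 246.] [0.4078 0.0841] 430.0 265
side red_mount_center 0.71 [238. 209.] [ 0.6234 -0.0654] 167.0 211
side red_mount_center 0.69 [275. 159.] [ 0.5321 -0.3878] 78.0 140
side green_mount_center 0.7 [352. 340.] [0.3301 0.374 ] 440.0 429
side green_mount_center 0.63 [349. 274.] [0.3202 0.1779] 624.0 309
side green_mount_center 0.6 [231. 222.] [0.6291 0.0023] 220.0 231
side amber_vial_center 0.6 [275. 173.] [ 0.5249 -0.2682] 190.0 216
side amber_vial_center 0.58 [281. 173.] [ 0.521  -0.2427] 265.0 222
side green_vial_center 0.44 [275. 160.] [ 0.53   -0.3653] 53.0 193
side eyepiece_center 0.68 [241. 305.] [0.5629 0.3061] 397.0 448
side eyepiece_center 0.46 [226. 269.] [0.6066 0.18  ] 375.0 370
side jar_center 0.8 [257. 190.] [ 0.571 -0.18 ] 279.0 336
side jar_center 0.69 [225. 268.] [0.6088 0.1709] 387.0 556
```

View pics/z_side.png

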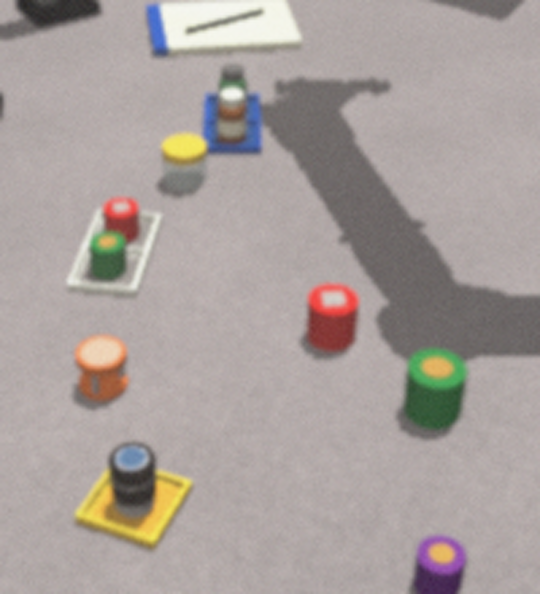

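View pics/z_top.png

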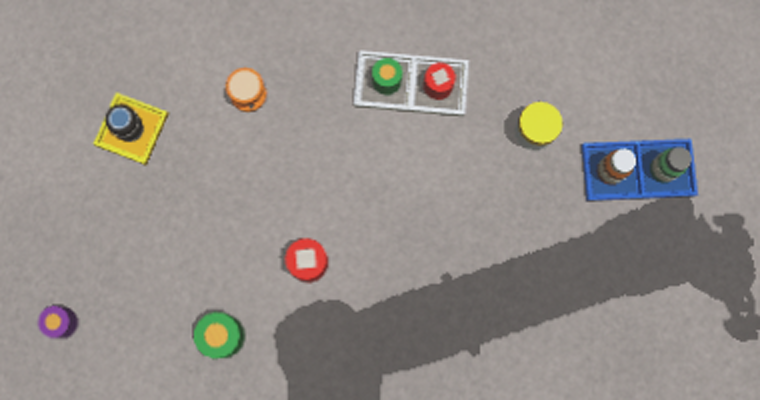

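All five stand upright in their bays, and the jar and magnifier have not moved. Handing in.

```bash
python3 -c "
from rig import bot
print(bot.state()['joint_velocities'].round(3)); print(bot.sign_off())"
```

```text
[ 0.002  0.002 -0.002  0.001  0.001  0.001 -0.001]
the job is handed in; nothing more can be done
None
```

I sorted all five things and handed the job in at about 31 s; the hand-in gives no verdict. The small green and small red mounts are in the white tray, one to a bay. The amber and green vials are in the blue tray, one to a bay, and the eyepiece is in the yellow tray.

- **Placement:** the last top view put every piece within about 3 mm of its bay centre, and the pictures show each upright with the gripper well clear. The side view agreed, except for the green vial. It was partly hidden behind the amber one there, so its side reading (about 35 mm off) was not usable; the top view showed it centred.
- **Bystanders:** the jar and the magnifier read within about 1 mm of their starting positions in the top view. The side view read the jar within about 3 mm. It gave no proper reading of the magnifier at the start or the end.
- **Look-alikes:** I did not touch the big red, big green or purple pucks.

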